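# Unload the light-curing drawer

## Robot

A 6-joint arm with a two-finger parallel gripper is mounted at the origin on a cart in front of the work surface, level with it; the furniture and walls round the work are solid. World frame = base frame: x ahead of the robot, y to its left, z up, the work surface at z = 0. Lengths are in m, angles in degrees, forces in N, time in s.
With the tool pointing down it reaches from about 0.3 to 0.75 m from the base axis. Payload 8.5 kg.
Tool frame: the origin (TCP) lies at the very end of the fingers, on their centre line; the grasp point (between the pads) lies 19 mm behind it; z points along the fingers, y is the line along which they close (so a half turn about z gives the same grasp; the last joint's range is limited). The gripper opens to 85 mm and grips with 20 to 120 N. Pads are 22 mm wide; open, the fingers measure 114 mm over their backs; the gripper's body (76 mm by 85 mm) begins 54 mm behind the grasp point. The pads swing forward as they close: fully open they stand 13 mm farther back than shut.
Start: joints at [-78.627, 21.807, 74.336, -0, 83.858, -12.336], TCP at [0.221, -0.504, 0.231] pointing down, gripper open.
Joint ranges: [-178.18, 178.18], [-50.72, 133.34], [12.68, 142.11], [-81.47, 261.47], [9.98, 163.14], [-165.26, 165.26]. Speed limits (degrees/s): [136.94, 136.94, 180, 180, 180, 180].

## Interface

Orientations are given as a 3x3 rotation matrix whose columns are the frame's x, y, z axes.
In Python, from workcell import get_state, optics, arm gives the robot as it stands.
- The arm moves only by the tool play_rows, never from a script. Its arguments are lists of equal length, an entry for each row: "dr": the turn, a rotation vector about the tool's x, y, z in degrees, a list of three; "dp": the shift along the tool's x, y, z in cm, a list of three; "gripper": the finger opening in cm, from 0 to 8.54. In form: {"dr": [[wx, wy, wz], ...], "dp": [[x, y, z], ...], "gripper": [gripper, ...]}. A call has 1 to 20 rows; each row shifts and turns the commanded pose from where the row before left it, along the tool's axes as they then stand; what a row does not reach is not made up. A row lasts 1/12 s, in which the tool goes at most 41.7 mm and 7.16 degrees, less where a joint would pass 70% of its speed; a pose out of reach is approached as far as the arm can. A call with a gripper value outside its range is refused whole. The fingers move at their own pace and stop on an object; "newtons" is the grip in N (left out, the last holds). Time passes only in rows, so rows that do not move let the fingers close. It gives the time, the measured TCP pose, the force, the opening and the grip force at its end, in the units of the state.
- get_state(): the state, without advancing time (a new reading comes with each control period).
- optics.camera(name): name is "scene" or "top" or "wrist"; returns the picture (480x640x3 uint8, blue, green, red); there is no depth.
- optics.get_calibration(name): a dict with "mtx" (3x3 intrinsics, pixels), "cam_to_world" (4x4, takes a point from camera to world coordinates). Camera axes: x right, y down, z forward; pixel columns grow to the right and rows downward; lengths in m; the calibration is good to about 2 mm. The wrist camera is an equidistant fisheye: a pixel r from the principal point sees the ray r / f radians off the axis. A picture is of the moment at which its call begins: read the wrist's pose just before it. get_calibration takes no time and is no camera call; for the wrist camera it gives the pose at the moment of the call.
- arm.close_job(): hands the job in; it is judged then, once.
The state is a dict: "time_s": time; "joint_positions": joint angles; "joint_velocities": joint speeds; "effort": joint torques, N m; "ee_pos": TCP position; "eef_rot": TCP orientation; "force": force on the tool from outside, world axes, zero at the start; "ft_torque": the same for the moment, N m; "opening": finger opening in m; "gripper_force": force on a finger pad.
Only numpy, scipy, OpenCV 4.12 (cv2) and the standard library are available. Lean on these libraries where they do the work, as an engineer would, in place of code of your own. Each camera call takes 0.05 s, during which the arm holds its last target. There are 200 camera calls.

## Task

The glued plug gauge in the bench-top curing unit has finished curing. Turn the unit's timer dial back to off, which frees the drawer, pull the drawer all the way out by its handle and leave it open, then take the plug gauge out and lay it down flat in the grey bin without dropping it. Leave the other things on the bench where they are.

Things in the scene. Friction and masses are not known exactly. Their poses are not given: they have to be found in the camera images.
- cure_unit: Curing unit: white sheet-metal box 160 mm deep, 200 wide, 105 high, grey top deck with an amber window on its left, the timer dial front right; fixed, elsewhere each time. Origin: middle of its underside. x points from its front to its back, y to its left seen from the front, z up. The drawer slides out along -x. A mechanical interlock blocks the drawer while the dial is not at off.
- dial (a joint): Timer dial, rad: 0 = off; 0.436, 0.873, 1.309 = three exposure times, each 25 degrees farther clockwise from above. A ball detent (about 0.07 N m) holds it in each place; stops at 0 and 1.309. Starts in an exposure place. At off the white pointer points straight to the unit's back, at the large black ring on the scale; the dots are the exposure times. The part-open drawer can block it.
- dial_grip (a point): Grip point on the dial's vertical axis, 132 mm above the bench, 50 mm behind the unit's front face and 45 mm right of its middle. The dial's grip is an upright black bar 44 mm long and 13 mm thick, from 112 to 146 mm above the bench, on a round skirt 46 mm wide whose top is 112 mm above the bench. x along the bar towards the pointer end, z up; turns with the dial.
- drawer (a joint): Drawer travel, m: 0 = shut (as it starts), 0.125 = all the way out, at its stop. A few newtons of friction; it stays where it is left. Its front is a plate 6 mm thick, from 15 to 94 mm above the bench; its floor is 31 mm above the bench, its side walls end at 53 mm. A thin steel interlock tab, 39 mm wide, stands up from its right wall to 89 mm, 20 mm behind the gauge.
- drawer_handle (a point): Middle of the drawer's bow handle: a level steel bar 10 mm thick, 110 mm long, across the drawer front; 76 mm above the bench, its centre line 40 mm ahead of the drawer front (35 mm clear behind it), 46 mm ahead of the unit's box when shut. Open above and below; legs at both ends, 124 mm apart. Axes as the unit's (x to its back, y to its left); moves with the drawer.
- gauge_mid (a point): Centre of the plug gauge's hexagonal handle (62 mm long, 18 wide, 16 thick), half-way up. y along the gauge, z up; the 12 mm thick round ends reach 59 mm from here to -y and 49 mm to +y. At the start it lies level in the shut drawer, along the unit's y, on two black V saddles 85 mm apart: 70 mm above the bench, 101 mm behind the handle's middle, up to 10 mm left of it.
- gauge: The same double-ended steel plug gauge (108 mm long, 0.11 kg) as a whole; origin on its underside, 8 mm below its axis and 5 mm to -y from the point gauge_mid. Same axes.
- bin: Grey open parts bin, 146 x 105 mm, 52 mm high, walls and floor 2 mm thick, its front wall (at -x) only 30 mm high; loose on the bench (0.25 kg). Origin in the middle of its underside, x along its long side, z up.
- micrometer: Outside micrometer, 132 x 44 x 16 mm, lying on the bench left of the curing unit; origin at its underside. Leave it alone.
- sample_cup: Small pale cup, 37 mm wide, 26 mm high, left of the bin; origin at its underside. Leave it alone.
- tweezers: Steel tweezers, 129 x 16 x 10 mm, lying to the right in front of the curing unit; origin at the underside. Leave them alone. Beyond them, right of y = -0.46 m, stands a fixed spectrometer half a metre high: keep the arm clear of it.

How it is judged (in metres and radians):
On the way, in this order (a step that is already met when the one before it is completed fails the run):
1. the dial is at off (value of joint dial below 0.12 rad), for 0.2 s.
2. the drawer is all the way out (within 8 mm of its stop), the gauge still in it (value of joint drawer above 0.117 m and distance between gauge_mid and drawer_handle below 0.125 m), for 0.2 s.
At the end, for the whole second after the job is handed in: The dial is at off (below 0.12 rad); the drawer stands open (at least 100 of its 125 mm); the plug gauge lies at rest flat on the floor of the bin (within 7 degrees of level, centre less than 20 mm above the bin's underside), and the bin stands upright on the bench (value of joint dial below 0.12 rad and value of joint drawer above 0.1 m and x of gauge_mid in the frame of bin between -0.06 and 0.06 m and y of gauge_mid in the frame of bin between -0.045 and 0.045 m and z of gauge_mid in the frame of bin below 0.02 m and angle between gauge_mid's own y axis and vertical between 1.45 and 1.69 rad and angle between bin's own z axis and vertical below 0.1 rad and height (world z) of bin below 0.01 m and linear speed of gauge below 0.02 m/s); the robot touches nothing.
It fails at once if the gauge falls freely from more than about 3 cm (contact force between gauge and anything else below 0.02 N and linear speed of gauge above 0.75 m/s).
It fails at once if the micrometer is moved by more than 30 mm (distance of micrometer from where it was at the start of the episode above 0.03 m).
It fails at once if the sample cup is moved by more than 30 mm (distance of sample_cup from where it was at the start of the episode above 0.03 m).
It fails at once if the tweezers are moved by more than 30 mm (distance of tweezers from where it was at the start of the episode above 0.03 m).
It also fails if it takes over 72 s, if anything falls off the work surface, if the arm or the gripper's body presses on something with over 40 N, if the wrist force passes 120 N, or if a joint passes its speed limit or range.

## Working session

There is one attempt and no reset: what is moved stays moved. The work goes in short steps, Python scripts to look and compute and a tool call to move; the robot and the scene stay as the last step left them, time stands still between calls to the robot, and variables do not carry over. Pictures are saved under pics/ and viewed, at most 10 in all, crops included, and the job is handed in when it is done.

Besides the shell and the picture viewer there is one more tool, called after "Request:" by a JSON object that holds its "api" and its "payload". play_rows: Moves the arm, as the interface text tells. Its arguments: {"type":"object","properties":{"dr":{"type":"array"},"dp":{"type":"array"},"gripper":{"type":"array"},"newtons":{"type":"number"}},"required":["dr","dp","gripper"]}

```bash
mkdir -p pics; ls; python3 - <<'E'
from workcell import get_state, optics, arm
import cv2
for n in ("scene","top"):
    cv2.imwrite(f"pics/{n}0.png",optics.camera(n))
    c=optics.get_calibration(n);print(n,c["mtx"],c["cam_to_world"])
c=optics.get_calibration("wrist");print(c)
s=get_state();print(s["ee_pos"],s["eef_rot"],s["opening"],s["time_s"])
E
```

```text
pics
scene [[456.89615161   0.         319.20461141]
 [  0.         456.89615161 236.95970872]
 [  0.           0.           1.        ]] [[-0.76387458 -0.37280367  0.52679508 -0.01435178]
 [-0.64498367  0.4690486  -0.60331541  0.58471352]
 [-0.0221743  -0.80063152 -0.59874658  0.75348011]
 [ 0.          0.          0.          1.        ]]
top [[573.68588105   0.         324.60070841]
 [  0.         573.68588105 236.95304816]
 [  0.           0.           1.        ]] [[ 0.02395604 -0.98090226  0.19302036  0.29930336]
 [-0.9997111  -0.02312774  0.00654367 -0.05583856]
 [-0.00195458 -0.19312136 -0.98117293  1.40741496]
 [ 0.          0.          0.          1.        ]]
{'mtx': array([[371.64829954,   0.        , 314.11786112],
       [  0.        , 371.64829954, 230.01107654],
       [  0.        ,   0.        ,   1.        ]]), 'cam_to_world': array([[ 0.40202401, -0.88345726, -0.24058255,  0.2826332 ],
       [-0.91562727, -0.38842672, -0.1036889 , -0.47726825],
       [-0.00184398,  0.26196937, -0.96507443,  0.37351149],
       [ 0.        ,  0.        ,  0.        ,  1.        ]])}
[ 0.2210915  -0.50332796  0.23077967] [[ 9.15606537e-01  4.02075376e-01 -2.48497679e-04]
 [ 4.02075352e-01 -9.15605695e-01  1.27366553e-03]
 [ 2.84583656e-04 -1.26609128e-03 -9.99999158e-01]] 0.0857283718064133 0.1
```

View pics/top0.png

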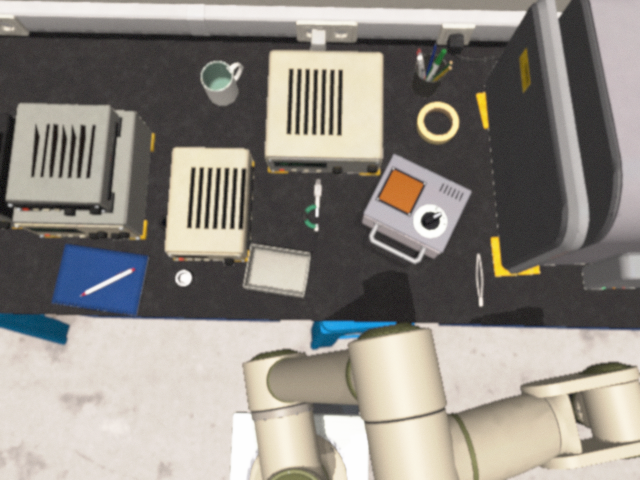

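View pics/scene0.png

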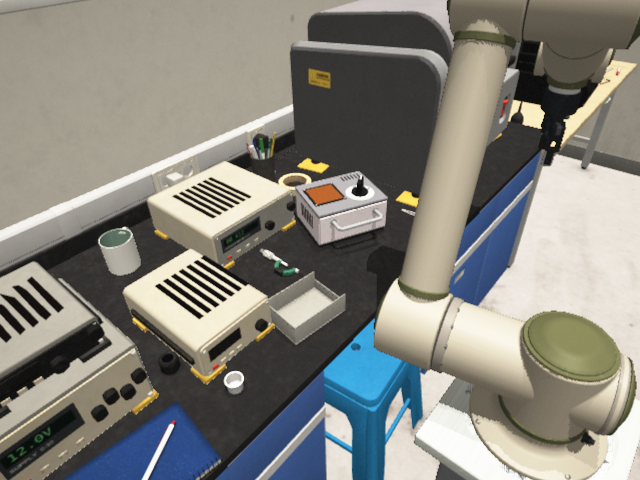

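The top view shows the unit at about (415,210), with the handle at (372,232)-(422,258), the dial at (431,221), the bin at (277,270) and the tweezers at (480,280). I'll enlarge that area.

```bash
python3 - <<'E'
import cv2
im=cv2.imread("pics/top0.png")
a=cv2.resize(im[145:275,355:485],None,fx=4.5,fy=4.5,interpolation=cv2.INTER_CUBIC)
cv2.imwrite("pics/c1.png",a)
b=cv2.resize(im[235:305,235:320],None,fx=7,fy=7,interpolation=cv2.INTER_CUBIC)
cv2.imwrite("pics/c2.png",b)
E
```

```text
(no output)
```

View pics/c1.png

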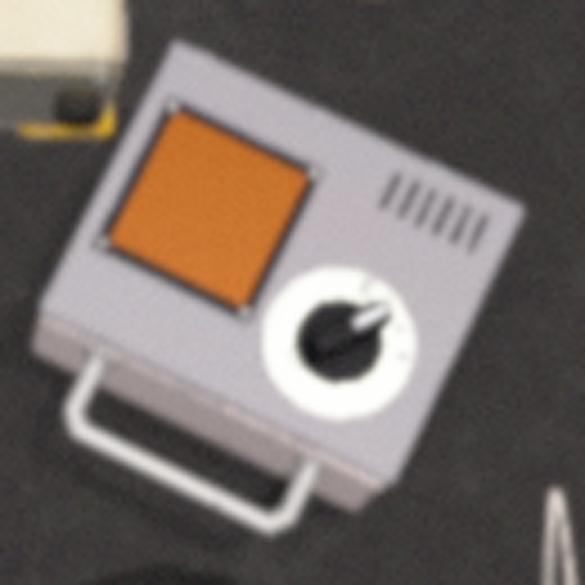

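View pics/c2.png

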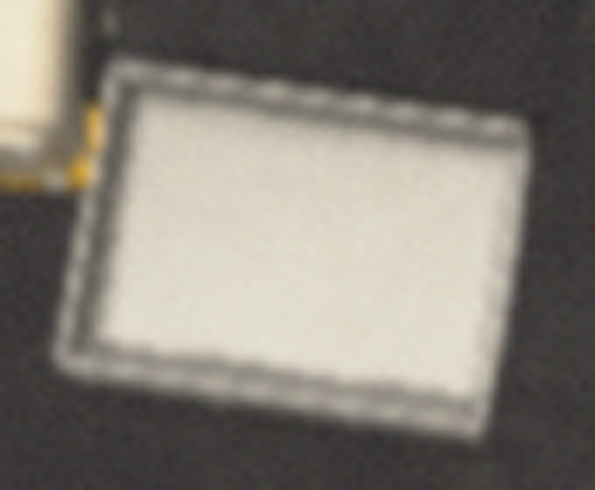

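```bash
cat > h.py <<'E'
import numpy as np, cv2
from workcell import get_state, optics, arm
def proj(uv,z,name="top",c=None):
    c=c or optics.get_calibration(name);K=c["mtx"];T=c["cam_to_world"]
    r=np.array([(uv[0]-K[0,2])/K[0,0],(uv[1]-K[1,2])/K[1,1]])
    if name=="wrist":
        t=np.linalg.norm(r);d=np.r_[r/t*np.sin(t),np.cos(t)] if t>0 else np.array([0,0,1.])
    else: d=np.r_[r,1]
    d=T[:3,:3]@d; return T[:3,3]+d*(z-T[2,3])/d[2]
E
python3 - <<'E'
from h import *
np.set_printoptions(precision=4,suppress=True)
f=lambda u,v,z:proj((355+(u+.5)/4.5-.5,145+(v+.5)/4.5-.5),z)
g=lambda u,v,z:proj((235+(u+.5)/7-.5,235+(v+.5)/7-.5),z)
BL,BR,FR,FL=[f(*p,.105) for p in((177,42),(524,210),(392,482),(42,308))]
print(BL,BR,FR,FL)
n=np.linalg.norm;print("w",n(BL-BR),n(FL-FR),"d",n(BL-FL),n(BR-FR))
ax=(BL-FL)+(BR-FR)
yv=(BL-BR)+(FL-FR)
a1=np.degrees(np.arctan2(ax[1],ax[0]));a2=np.degrees(np.arctan2(-yv[0],yv[1]));print("yaw",a1,a2)
a=np.radians((a1+a2)/2);X=np.array([np.cos(a),np.sin(a),0]);Y=np.array([-X[1],X[0],0])
c=(BL+BR+FR+FL)/4;print("c",c)
print("dial pred",c-.03*X-.045*Y,"disk",f(340,343,.108))
print("ptr",f(382,310,.13),"handle pred",c-(.08+.046)*X,"meas",f(170,468,.076),f(78,408,.076),f(275,520,.076))
fl=[g(*p,.002) for p in((135,95),(497,147),(470,397),(97,350))]
rm=[g(*p,.052) for p in((115,65),(525,125),(483,432),(62,365))]
print("bin",np.mean(fl,0),np.mean(rm,0));print(np.array(fl),np.array(rm))
E
```

```text
[ 0.7608 -0.2074  0.105 ] [ 0.673  -0.3885  0.105 ] [ 0.5272 -0.3174  0.105 ] [ 0.6145 -0.1375  0.105 ]
w 0.20130095429220168 0.19992694424794336 d 0.16213326333423636 0.16214317499843164
yaw -25.763200255313375 -25.868984012902704
c [ 0.6439 -0.2627  0.105 ]
dial pred [ 0.5973 -0.2902  0.105 ] disk [ 0.5988 -0.2912  0.108 ]
ptr [ 0.6114 -0.3087  0.13  ] handle pred [ 0.5304 -0.2079  0.105 ] meas [ 0.537  -0.2073  0.076 ] [ 0.5679 -0.1589  0.076 ] [ 0.5108 -0.262   0.076 ]
bin [0.4904 0.0681 0.002 ] [0.4839 0.0649 0.052 ]
[[ 0.5433  0.1288  0.002 ]
 [ 0.5276 -0.0004  0.002 ]
 [ 0.4388  0.0064  0.002 ]
 [ 0.4521  0.1378  0.002 ]] [[ 0.5449  0.1296  0.052 ]
 [ 0.5273 -0.0117  0.052 ]
 [ 0.4221 -0.0006  0.052 ]
 [ 0.4413  0.1425  0.052 ]]
```

The crop gives consistent unit dimensions (201x162 mm), yaw −25.8° and the dial at about (0.598,−0.291). The pointer is roughly 25-30° clockwise. The bin is at about (0.488,0.067) with its long axis at about 83°. I'll move above the dial.

Request:
{"api": "play_rows", "payload": {"dr": [[0,0,0],[0,0,0],[0,0,0],[0,0,0],[0,0,0],[0,0,0],[0,0,0],[0,0,0],[0,0,0],[0,0,0],[0,0,0],[0,0,0],[0,0,0],[0,0,0],[0,0,0],[0,0,0],[0,0,0],[0,0,0],[0,0,0],[0,0,0]], "dp": [[1.07,-2.44,0],[1.07,-2.44,0],[1.07,-2.44,0],[1.07,-2.44,0],[1.07,-2.44,0],[1.07,-2.44,0],[1.07,-2.44,0],[1.07,-2.44,0],[2.9,1.26,0],[2.9,1.26,0],[2.9,1.26,0],[2.9,1.26,0],[2.9,1.26,0],[2.9,1.26,0],[2.9,1.26,0],[2.9,1.26,0],[2.9,1.26,0],[2.9,1.26,0],[2.9,1.26,0],[2.9,1.26,0]], "gripper": [8.5,8.5,8.5,8.5,8.5,8.5,8.5,8.5,8.5,8.5,8.5,8.5,8.5,8.5,8.5,8.5,8.5,8.5,8.5,8.5]}}

```text
time_s: 1.77
ee_pos: [0.6018, -0.2885, 0.2307]
eef_rot: [[0.916, 0.402, -0.001], [0.402, -0.916, 0.001], [-0.001, -0.001, -1.0]]
force: [-0.4, -0.6, 0.9]
opening: 0.0851
gripper_force: 0.0
```

Request:
{"api": "play_rows", "payload": {"dr": [[0,0,6.2],[0,0,6.2],[0,0,6.2],[0,0,6.2],[0,0,6.2],[0,0,6.2],[0,0,6.2],[0,0,6.2],[0,0,6.2],[0,0,6.2],[0,0,6.2],[0,0,6.2],[0,0,0]], "dp": [[0,0,0],[0,0,0],[0,0,0],[0,0,0],[0,0,0],[0,0,0],[0,0,0],[0,0,0],[0,0,0],[0,0,0],[0,0,0],[0,0,0],[0,0,0]], "gripper": [8.5,8.5,8.5,8.5,8.5,8.5,8.5,8.5,8.5,8.5,8.5,8.5,8.5]}}

```text
time_s: 2.85
ee_pos: [0.6003, -0.2888, 0.2308]
eef_rot: [[0.631, -0.776, -0.001], [-0.776, -0.631, 0.001], [-0.001, 0.0, -1.0]]
force: [-0.0, 1.0, -0.9]
opening: 0.0851
gripper_force: 0.0
```

```bash
cat >> h.py <<'E'
np.set_printoptions(precision=4,suppress=True)
def pix(P,c):
    K=c["mtx"];T=c["cam_to_world"];p=T[:3,:3].T@(np.asarray(P)-T[:3,3]);r=np.hypot(p[0],p[1]);t=np.arctan2(r,p[2])
    return K[:2,2]+K[0,0]*t*p[:2]/r
def rel(P):
    s=get_state();return (s["eef_rot"].T@(np.asarray(P)-s["ee_pos"]))*100
def st():
    s=get_state();R=np.array(s["eef_rot"]);print(s["time_s"],"p",s["ee_pos"],"xyaw",np.degrees(np.arctan2(R[1,0],R[0,0])),"tilt",R[:,2],"F",s["force"],"op",s["opening"],s["gripper_force"],"j",s["joint_positions"])
E
python3 - <<'E'
from h import *
c=optics.get_calibration("wrist");im=optics.camera("wrist");np.savez("w1.npz",**c)
st()
for r in range(-60,61,1):0
p=pix([.598,-.2905,.146],c);print(p)
u,v=np.clip(p.astype(int),[100,75],[540,405]);cv2.imwrite("pics/w1.png",im)
a=cv2.resize(im[v-75:v+75,u-100:u+100],None,fx=4,fy=4,interpolation=cv2.INTER_CUBIC);cv2.imwrite("pics/w1c.png",a);print(u-100,v-75)
E
```

```text
2.9 p [ 0.6004 -0.2889  0.2309] xyaw -50.57888759258625 tilt [-0.0007  0.0005 -1.    ] F [ 0.0327 -0.3774  0.4784] op 0.0850014522072546 0.0 j [-35.852   34.0634  53.2834   0.0003  92.7027 104.7269]
[319.1788 237.9854]
219 162
```

View pics/w1c.png

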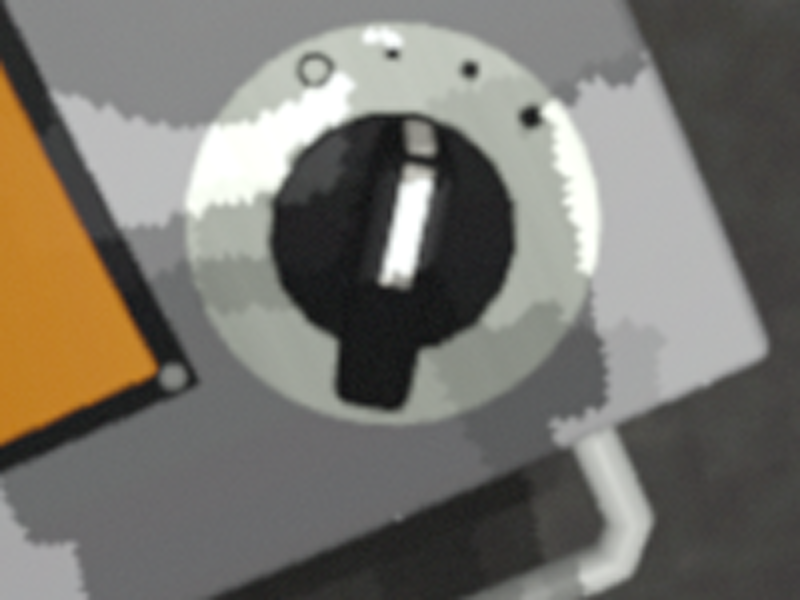

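The bar's white stripe runs (395,280)-(420,170), with the ring at (315,70) and the dots at (393,52), (470,68) and (530,117). I'll convert these to angles.

```bash
python3 - <<'E'
from h import *
c=dict(np.load("w1.npz"))
f=lambda u,v,z:proj((219+(u+.5)/4-.5,162+(v+.5)/4-.5),z,"wrist",c)
d=lambda a,b:np.degrees(np.arctan2(*(a-b)[[1,0]]))
C=f(393,222,.108);print("disc",C)
for p in((315,70),(393,52),(470,68),(530,117)):print(d(f(*p,.108),C))
print("stripe",d(f(420,170,.147),f(395,280,.147)),f(420,170,.147),f(395,280,.147))
print("bar sides",d(f(405,400,.14),f(338,395,.14)),"end",f(372,402,.146))
B=f(372,395,.14)
print("corner FR",f(768,350,.105),"hdl corner",f(640,520,.076),"tip skirt",f(418,125,.113),d(f(418,135,.115),C))
E
```

```text
disc [ 0.6019 -0.2934  0.108 ]
-24.344108348856732
-50.82492605585598
-76.74736925392307
-102.58191798256378
stripe -63.147158549569454 [ 0.6099 -0.3094  0.147 ] [ 0.6017 -0.2932  0.147 ]
bar sides -145.42953775140836 end [ 0.5914 -0.2747  0.146 ]
corner FR [ 0.5288 -0.3192  0.105 ] hdl corner [ 0.5116 -0.2698  0.076 ] tip skirt [ 0.6104 -0.3108  0.113 ] -64.86119509412076
```

Request:
{"api": "play_rows", "payload": {"dr": [[0,0,0],[0,0,6.2],[0,0,6.2],[0,0,0],[0,0,0],[0,0,0],[0,0,0],[0,0,0],[0,0,0],[0,0,0],[0,0,0],[0,0,0],[0,0,0]], "dp": [[0.28,0.22,0],[0,0,0.5],[0,0,0.5],[0,0,1.5],[0,0,1.5],[0,0,1.5],[0,0,1.5],[0,0,1.5],[0,0,1.0],[0,0,1.0],[0,0,0.6],[0,0,0],[0,0,0]], "gripper": [6,6,6,6,6,6,6,6,6,6,6,6,6]}}

```text
time_s: 3.98
ee_pos: [0.6007, -0.2927, 0.1206]
eef_rot: [[0.453, -0.892, 0.0], [-0.892, -0.453, -0.0], [0.0, -0.0, -1.0]]
force: [-0.4, 0.1, -0.1]
opening: 0.0599
gripper_force: 0.0
```

Request:
{"api": "play_rows", "payload": {"dr": [[0,0,0],[0,0,0],[0,0,0],[0,0,0],[0,0,0],[0,0,0],[0,0,0],[0,0,0],[0,0,0],[0,0,0]], "dp": [[0,0,0],[0,0,0],[0,0,0],[0,0,0],[0,0,0],[0,0,0],[0,0,0],[0,0,0],[0,0,0],[0,0,0]], "gripper": [4,3,2,1,0.5,0.5,0.5,0.5,0.5,0.5], "newtons": 40}}

```text
time_s: 4.82
ee_pos: [0.6006, -0.2926, 0.1209]
eef_rot: [[0.453, -0.892, 0.001], [-0.892, -0.453, -0.001], [0.001, -0.0, -1.0]]
force: [-2.1, 0.4, 5.2]
opening: 0.012
gripper_force: 42.2
```

Request:
{"api": "play_rows", "payload": {"dr": [[0,0,-4],[0,0,-4],[0,0,-4],[0,0,-4],[0,0,-4],[0,0,-4],[0,0,-4],[0,0,-4],[0,0,-4],[0,0,-1.3],[0,0,0],[0,0,0],[0,0,0]], "dp": [[0,0,0],[0,0,0],[0,0,0],[0,0,0],[0,0,0],[0,0,0],[0,0,0],[0,0,0],[0,0,0],[0,0,0],[0,0,0],[0,0,0],[0,0,0]], "gripper": [0.5,0.5,0.5,0.5,0.5,0.5,0.5,0.5,0.5,0.5,0.5,0.5,0.5]}}

```text
time_s: 5.9
ee_pos: [0.6011, -0.292, 0.1209]
eef_rot: [[0.9, -0.435, 0.002], [-0.435, -0.9, 0.0], [0.001, -0.001, -1.0]]
force: [1.5, 2.1, 5.3]
opening: 0.0125
gripper_force: 42.1
```

```bash
python3 - <<'E'
from h import *
st();print(get_state()["ft_torque"])
E
```

```text
5.9 p [ 0.6011 -0.292   0.1209] xyaw -25.79494536127958 tilt [ 0.0017  0.0003 -1.    ] F [1.454  2.0527 5.3151] op 0.012472867387488318 42.07611680030823 j [-36.0671  38.5562  63.097    0.0743  78.2788  79.7127]
[ 0.5258 -0.1273 -0.1431]
```

Request:
{"api": "play_rows", "payload": {"dr": [[0,0,0],[0,0,0],[0,0,0],[0,0,0],[0,0,0],[0,0,0],[0,0,0],[0,0,0],[0,0,0],[0,0,0]], "dp": [[0,0,0],[0,0,0],[0,0,0],[0,0,0],[0,0,-1],[0,0,-2],[0,0,-2.5],[0,0,-2.5],[0,0,-2],[0,0,0]], "gripper": [2,3,4,4,4,4,4,4,4,4]}}

```text
time_s: 6.73
ee_pos: [0.6016, -0.2932, 0.226]
eef_rot: [[0.9, -0.435, 0.007], [-0.435, -0.9, -0.005], [0.009, 0.002, -1.0]]
force: [0.2, 0.2, 0.7]
opening: 0.04
gripper_force: 0.0
```

Request:
{"api": "play_rows", "payload": {"dr": [[0,0,-6],[0,0,-6],[0,0,-6],[0,0,-6],[0,0,-6],[0,0,-6],[0,0,-6],[0,0,-6],[0,0,-6],[0,0,-6],[0,0,-6],[0,0,-6],[0,0,-6],[0,0,-6],[0,0,-6],[0,0,0],[0,0,0],[0,0,0],[0,0,0],[0,0,0]], "dp": [[0,0,0],[0,0,0],[0,0,0],[0,0,0],[0,0,0],[0,0,0],[0,0,0],[0,0,0],[0,0,0],[0,0,0],[0,0,0],[0,0,0],[0,0,0],[0,0,0],[0,0,0],[1.1,-2.4,0],[1.1,-2.4,0],[1.1,-2.4,0],[1.1,-2.4,0],[0,0,0]], "gripper": [3,3,3,3,3,3,3,3,3,3,3,3,3,3,3,3,3,3,3,3]}}

```text
time_s: 8.4
ee_pos: [0.5309, -0.2078, 0.2209]
eef_rot: [[0.434, 0.901, -0.001], [0.901, -0.434, 0.001], [0.001, -0.002, -1.0]]
force: [0.6, -1.0, 1.5]
opening: 0.03
gripper_force: 0.0
```

```bash
python3 - <<'E'
from h import *
c=optics.get_calibration("wrist");im=optics.camera("wrist");np.savez("w2.npz",**c)
st();cv2.imwrite("pics/w2.png",im)
print(pix([.532,-.209,.076],c),rel([.532,-.209,.056]))
E
```

```text
8.45 p [ 0.5323 -0.2096  0.221 ] xyaw 64.27685843832492 tilt [-0.      0.0001 -1.    ] F [-1.3233 -0.4386  1.1448] op 0.030049146709954216 0.0 j [-33.3508  24.4541  71.7783   0.0045  83.7721  -7.6281]
[315.3379 216.4822] [ 0.043  -0.0509 16.5044]
```

View pics/w2.png

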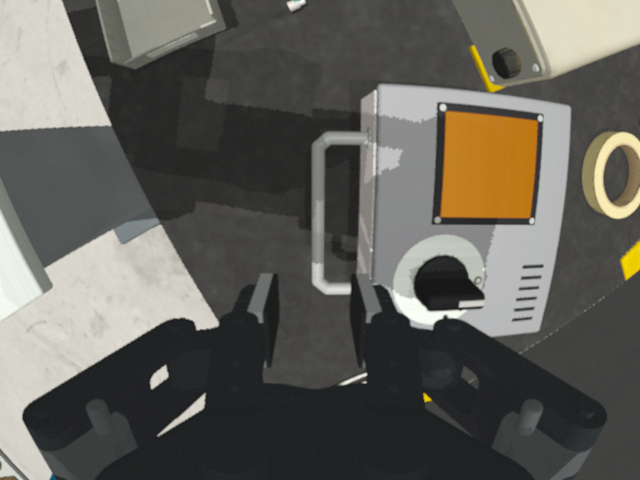

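The dial points at the ring (off). The handle bar's centre is at (319.5,216) against a predicted (315,216), so I'll shift +3 mm in tool y. Then descend, grip and pull.

Request:
{"api": "play_rows", "payload": {"dr": [[0,0,0],[0,0,0],[0,0,0],[0,0,0],[0,0,0],[0,0,0],[0,0,0],[0,0,0],[0,0,0],[0,0,0],[0,0,0],[0,0,0]], "dp": [[0,0.25,0],[0,0,2],[0,0,2.5],[0,0,2.5],[0,0,2],[0,0,1.5],[0,0,1.5],[0,0,1.5],[0,0,1.5],[0,0,1.3],[0,0,0],[0,0,0]], "gripper": [3,3,3,3,3,3,3,3,3,3,3,3]}}

```text
time_s: 9.45
ee_pos: [0.5369, -0.2137, 0.0616]
eef_rot: [[0.435, 0.9, 0.005], [0.9, -0.435, -0.004], [-0.001, 0.006, -1.0]]
force: [-15.9, 7.9, 39.3]
opening: 0.03
gripper_force: 21.2
```

Request:
{"api": "play_rows", "payload": {"dr": [[0,0,0],[0,0,0],[0,0,0],[0,0,0],[0,0,0],[0,0,0],[0,0,0]], "dp": [[0,0,0],[0,0,0],[0,0,0],[0,0,0],[0,0,0],[0,0,0],[0,0,0]], "gripper": [2,1,0.5,0.5,0.5,0.5,0.5], "newtons": 40}}

```text
time_s: 10.03
ee_pos: [0.5322, -0.211, 0.0584]
eef_rot: [[0.435, 0.9, -0.009], [0.9, -0.435, 0.004], [-0.0, -0.01, -1.0]]
force: [-24.9, 9.5, 28.7]
opening: 0.0084
gripper_force: 39.4
```

Request:
{"api": "play_rows", "payload": {"dr": [[0,0,0],[0,0,0],[0,0,0]], "dp": [[0,-0.2,-0.2],[0,-0.2,-0.2],[0,0,0]], "gripper": [0.5,0.5,0.5]}}

```text
time_s: 10.28
ee_pos: [0.5308, -0.2104, 0.0589]
eef_rot: [[0.436, 0.9, -0.005], [0.9, -0.436, 0.003], [0.0, -0.005, -1.0]]
force: [-2.5, 0.4, -17.9]
opening: 0.0083
gripper_force: 39.8
```

Request:
{"api": "play_rows", "payload": {"dr": [[0,0,0],[0,0,0],[0,0,0],[0,0,0],[0,0,0],[0,0,0],[0,0,0],[0,0,0],[0,0,0],[0,0,0],[0,0,0],[0,0,0],[0,0,0],[0,0,0],[0,0,0]], "dp": [[0,0,0.15],[0,-0.5,0],[0,-0.9,0],[0,-0.9,0],[0,-0.9,0],[0,-0.9,0],[0,-0.9,0],[0,-0.9,0],[0,-0.9,0],[0,-0.9,0],[0,-0.9,0],[0,-0.9,0],[0,-0.9,0],[0,-0.9,0],[0,0,0]], "gripper": [0.5,0.5,0.5,0.5,0.5,0.5,0.5,0.5,0.5,0.5,0.5,0.5,0.5,0.5,0.5]}}

```text
time_s: 11.53
ee_pos: [0.4278, -0.1607, 0.0589]
eef_rot: [[0.435, 0.901, -0.004], [0.901, -0.435, 0.001], [-0.001, -0.004, -1.0]]
force: [-4.7, -5.7, -25.8]
opening: 0.0082
gripper_force: 39.1
```

Request:
{"api": "play_rows", "payload": {"dr": [[0,0,0],[0,0,0],[0,0,0],[0,0,0]], "dp": [[0,-0.4,0],[0,-0.4,0],[0,-0.3,0],[0,0,0]], "gripper": [0.5,0.5,0.5,0.5]}}

```text
time_s: 11.87
ee_pos: [0.4195, -0.1567, 0.0589]
eef_rot: [[0.435, 0.9, -0.001], [0.9, -0.435, -0.0], [-0.001, -0.001, -1.0]]
force: [-0.9, -5.9, -28.8]
opening: 0.0079
gripper_force: 39.2
```

Request:
{"api": "play_rows", "payload": {"dr": [[0,0,0],[0,0,0],[0,0,0],[0,0,0]], "dp": [[0,0,0.25],[0,-0.3,0],[0,-0.2,0],[0,0,0]], "gripper": [0.5,0.5,0.5,0.5]}}

```text
time_s: 12.2
ee_pos: [0.4195, -0.1568, 0.0588]
eef_rot: [[0.436, 0.9, 0.01], [0.9, -0.436, -0.006], [-0.001, 0.012, -1.0]]
force: [13.3, -5.8, -13.8]
opening: 0.0082
gripper_force: 40.8
```

Request:
{"api": "play_rows", "payload": {"dr": [[0,0,0],[0,0,0],[0,0,0],[0,0,0],[0,0,0],[0,0,0],[0,0,0],[0,0,0],[0,0,0],[0,0,0],[0,0,0],[0,0,0],[0,0,0],[0,0,0],[0,0,0],[0,0,0],[0,0,0]], "dp": [[0,0.4,0.1],[0,0,0],[0,0,0],[0,0,0],[0,0,0],[0,0,-1],[0,0,-1.5],[0,0,-1.5],[0,0,-2],[0,0,-2.5],[0,0,-2.5],[0,0,-2.5],[0,2,0],[0,2.5,0],[0,2.5,0],[0,2.5,0],[0,0,0]], "gripper": [0.5,1.5,2.5,3,3,3,3,3,3,4,4,4,4,4,4,4,4]}}

```text
time_s: 13.62
ee_pos: [0.5075, -0.199, 0.1909]
eef_rot: [[0.435, 0.9, 0.001], [0.9, -0.435, -0.001], [0.0, 0.002, -1.0]]
force: [-1.3, 0.4, 0.1]
opening: 0.0402
gripper_force: 0.0
```

```bash
python3 - <<'E'
from h import *
c=optics.get_calibration("wrist");im=optics.camera("wrist");np.savez("w3.npz",**c)
st();cv2.imwrite("pics/w3.png",im)
E
```

```text
13.6667 p [ 0.5058 -0.1979  0.1907] xyaw 64.2159581247055 tilt [-0.0001  0.0003 -1.    ] F [ 0.1372 -0.0241  0.2129] op 0.04035144384265232 0.0 j [-33.8642  23.0181  79.4333   0.0088  77.5637  -8.082 ]
```

View pics/w3.png

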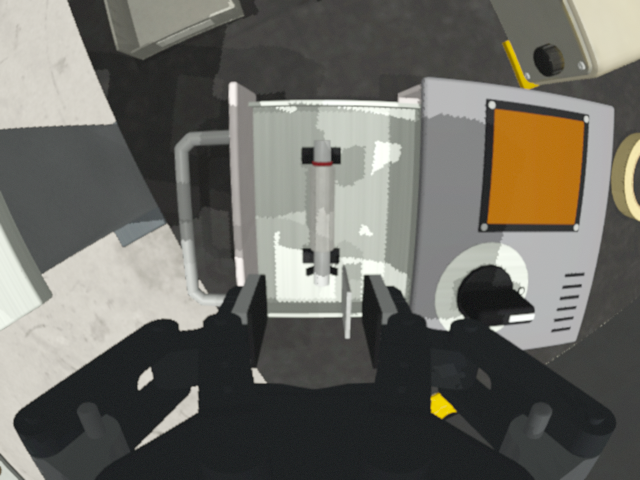

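The gauge runs along u≈322 from (322,140) to (322,286), with the saddles at v≈156 and 262. The interlock tab is at (348,262-338).

```bash
python3 - <<'E'
from h import *
c=dict(np.load("w3.npz"))
f=lambda u,v,z:proj((u,v),z,"wrist",c)
A=f(322.5,140,.076);B=f(322,286,.076)
d=(A-B)/np.linalg.norm(A-B)
print(A,B,np.linalg.norm(A-B),"yaw",np.degrees(np.arctan2(d[1],d[0])))
M=B+d*.059+0;M2=A-d*.049
print("mid",M,M2)
H=f(186,215,.076);print("handle",H)
m=(M+M2)/2;m[2]=.07
print("gauge-handle",np.linalg.norm(m-H),"tab edge along y",(f(348,264,.089)-m)@np.array([.435,.9,0]),"across",(f(348,264,.089)-m)@np.array([.9,-.435,0]))
m[2]=.053;print(rel(m))
E
```

```text
[ 0.5399 -0.1475  0.076 ] [ 0.4931 -0.2447  0.076 ] 0.10784628536915151 yaw 64.29836209734756
mid [ 0.5187 -0.1915  0.076 ] [ 0.5186 -0.1917  0.076 ]
handle [ 0.4265 -0.151   0.076 ]
gauge-handle 0.10084851011919244 tab edge along y -0.036366530499288896 across 0.01795757387843935
[ 1.1221  0.8871 13.7723]
```

Request:
{"api": "play_rows", "payload": {"dr": [[0,0,0],[0,0,0],[0,0,0],[0,0,0],[0,0,0],[0,0,0],[0,0,0],[0,0,0],[0,0,0],[0,0,0],[0,0,0],[0,0,0]], "dp": [[1.1,0.9,0],[0,0,2],[0,0,2],[0,0,2],[0,0,1.5],[0,0,1.5],[0,0,1.2],[0,0,1.2],[0,0,1.2],[0,0,1],[0,0,0],[0,0,0]], "gripper": [4,4,4,4,4,4,4,4,4,4,4,4]}}

```text
time_s: 14.67
ee_pos: [0.5174, -0.1912, 0.0554]
eef_rot: [[0.435, 0.9, -0.001], [0.9, -0.435, 0.0], [0.0, -0.001, -1.0]]
force: [0.1, -0.0, -0.1]
opening: 0.04
gripper_force: 0.0
```

Request:
{"api": "play_rows", "payload": {"dr": [[0,0,0],[0,0,0],[0,0,0],[0,0,0],[0,0,0],[0,0,0],[0,0,0],[0,0,0]], "dp": [[0,0,0],[0,0,0],[0,0,0],[0,0,0],[0,0,0],[0,0,0],[0,0,0],[0,0,0]], "gripper": [3,2.3,1.7,1,1,1,1,1], "newtons": 40}}

```text
time_s: 15.33
ee_pos: [0.5179, -0.1915, 0.056]
eef_rot: [[0.435, 0.9, 0.001], [0.9, -0.435, -0.001], [-0.0, 0.001, -1.0]]
force: [-1.5, 0.1, 6.0]
opening: 0.016
gripper_force: 39.0
```

Request:
{"api": "play_rows", "payload": {"dr": [[0,0,0],[0,0,0],[0,0,0],[0,0,0],[0,0,0],[0,0,0],[0,0,0],[0,0,0],[0,0,0],[0,0,0]], "dp": [[0,0,-0.5],[0,0,-1],[0,0,-1.5],[0,0,-2],[0,0,-2],[0,0,-2],[0,0,-2],[0,0,-2],[0,0,-2],[0,0,0]], "gripper": [1,1,1,1,1,1,1,1,1,1]}}

```text
time_s: 16.17
ee_pos: [0.5189, -0.1921, 0.2098]
eef_rot: [[0.435, 0.9, 0.006], [0.9, -0.435, -0.004], [-0.001, 0.007, -1.0]]
force: [-0.1, -0.5, -0.8]
opening: 0.0162
gripper_force: 39.1
```

Request:
{"api": "play_rows", "payload": {"dr": [[0,0,-4],[0,0,-5],[0,0,-5],[0,0,-5],[0,0,0],[0,0,0],[0,0,0],[0,0,0],[0,0,0],[0,0,0],[0,0,0],[0,0,0],[0,0,0],[0,0,0],[0,0,0],[0,0,0],[0,0,0],[0,0,0],[0,0,0],[0,0,0]], "dp": [[0,0,0],[0,0,0],[0,0,0],[0,0,0],[1,-0.2,0],[1.5,-0.4,0],[2,-0.5,0],[2,-0.5,0],[2,-0.5,0],[2,-0.5,0],[2,-0.5,0],[2,-0.5,0],[2,-0.5,0],[2,-0.5,0],[2,-0.5,0],[2,-0.5,0],[1.8,-0.5,0],[1.3,-0.4,0],[0,0,0],[0,0,0]], "gripper": [1,1,1,1,1,1,1,1,1,1,1,1,1,1,1,1,1,1,1,1]}}

```text
time_s: 17.83
ee_pos: [0.4827, 0.0716, 0.2053]
eef_rot: [[0.118, 0.993, -0.0], [0.993, -0.118, -0.0], [-0.0, -0.0, -1.0]]
force: [0.0, 0.4, -0.8]
opening: 0.0164
gripper_force: 39.1
```

```bash
python3 - <<'E'
from h import *
c=optics.get_calibration("wrist");im=optics.camera("wrist");np.savez("w4.npz",**c)
st();cv2.imwrite("pics/w4.png",im)
E
```

```text
17.8833 p [0.483  0.0709 0.2053] xyaw 83.18328733186837 tilt [-0.0001 -0.0001 -1.    ] F [ 0.5444  0.299  -0.9694] op 0.016120903921740943 39.10513915121555 j [-5.5692 16.9193 86.4195 -0.0074 76.6664  1.2492]
```

View pics/w4.png

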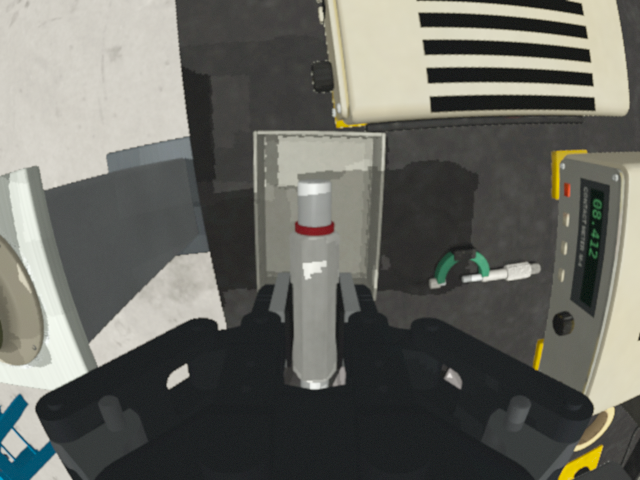

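The bin's far rim corners are at (255,132) and (384,134), with its side walls running down to (258,280) and (380,292). The gauge is held level along it.

```bash
python3 - <<'E'
from h import *
c=dict(np.load("w4.npz"))
f=lambda u,v,z:proj((u,v),z,"wrist",c)
a,b,l,r=[f(*p,.052) for p in((255,132),(384,134),(258,280),(380,292))]
print(a,b,np.linalg.norm(a-b),l,r)
w=(b-a)/np.linalg.norm(b-a);d=np.array([-w[1],w[0],0]);print("yaw",np.degrees(np.arctan2(d[1],d[0])), [np.degrees(np.arctan2(*(p)[[1,0]])) for p in (a-l,b-r)])
C=(a+b)/2-d*.073;print(C)
print(rel([*C[:2],.02]))
E
```

```text
[0.4447 0.1429 0.052 ] [0.5464 0.1294 0.052 ] 0.10261416833018558 [0.428  0.0184 0.052 ] [ 0.5328 -0.0059  0.052 ]
yaw 82.46635635091212 [np.float64(82.38001532544361), np.float64(84.26505024140378)]
[0.486  0.0638 0.052 ]
[-0.6712  0.3785 18.5299]
```

Request:
{"api": "play_rows", "payload": {"dr": [[0,0,0],[0,0,0],[0,0,0],[0,0,0],[0,0,0],[0,0,0],[0,0,0],[0,0,0],[0,0,0],[0,0,0],[0,0,0],[0,0,0],[0,0,0],[0,0,0]], "dp": [[-0.3,0.4,0],[0,0,1],[0,0,2],[0,0,2],[0,0,2],[0,0,2],[0,0,2],[0,0,2],[0,0,1.5],[0,0,1.5],[0,0,1],[0,0,1],[0,0,0.8],[0,0,0]], "gripper": [1,1,1,1,1,1,1,1,1,1,1,1,1,1]}}

```text
time_s: 19.05
ee_pos: [0.4867, 0.0664, 0.016]
eef_rot: [[0.12, 0.993, -0.002], [0.993, -0.12, 0.0], [-0.0, -0.002, -1.0]]
force: [-0.4, 0.2, -1.4]
opening: 0.0161
gripper_force: 39.1
```

Request:
{"api": "play_rows", "payload": {"dr": [[0,0,0],[0,0,0],[0,0,0],[0,0,0]], "dp": [[0,0,0.4],[0,0,0.3],[0,0,0.2],[0,0,0]], "gripper": [1,1,1,1]}}

```text
time_s: 19.38
ee_pos: [0.4871, 0.067, 0.0083]
eef_rot: [[0.118, 0.993, 0.0], [0.993, -0.118, -0.0], [-0.0, 0.0, -1.0]]
force: [-0.1, -0.1, -1.0]
opening: 0.0159
gripper_force: 39.1
```

Request:
{"api": "play_rows", "payload": {"dr": [[0,0,0],[0,0,0],[0,0,0]], "dp": [[0,0,0.2],[0,0,0.2],[0,0,0]], "gripper": [1,1,1]}}

```text
time_s: 19.63
ee_pos: [0.487, 0.067, 0.0041]
eef_rot: [[0.118, 0.993, -0.0], [0.993, -0.118, 0.0], [-0.0, -0.0, -1.0]]
force: [-0.6, -1.1, -1.1]
opening: 0.0161
gripper_force: 39.1
```

Request:
{"api": "play_rows", "payload": {"dr": [[0,0,0],[0,0,0],[0,0,0],[0,0,0],[0,0,0],[0,0,0],[0,0,0],[0,0,0],[0,0,0],[0,0,0],[0,0,0],[0,0,0]], "dp": [[0,0,0],[0,0,0],[0,0,0],[0,0,0],[0,0,0],[0,0,0],[0,0,0],[0,0,0],[0,0,0],[0,0,0],[0,0,0],[0,0,0]], "gripper": [1.55,1.6,1.65,1.7,1.75,1.8,1.85,1.9,2.1,2.4,2.4,2.4], "newtons": 20}}

```text
time_s: 20.63
ee_pos: [0.4871, 0.067, 0.0043]
eef_rot: [[0.118, 0.993, 0.0], [0.993, -0.118, 0.0], [0.0, 0.0, -1.0]]
force: [-1.0, -1.0, 0.0]
opening: 0.024
gripper_force: 0.0
```

Request:
{"api": "play_rows", "payload": {"dr": [[0,0,0],[0,0,0],[0,0,0],[0,0,0],[0,0,0],[0,0,0],[0,0,0],[0,0,0],[0,0,0],[0,0,0]], "dp": [[0,0,-0.5],[0,0,-1],[0,0,-1.5],[0,0,-2],[0,0,-2.5],[0,0,-2.5],[0,0,-2.5],[0,0,-2.5],[0,0,-2],[0,0,0]], "gripper": [2.4,2.4,2.4,2.4,2.4,2.4,2.4,2.4,2.4,2.4]}}

```text
time_s: 21.47
ee_pos: [0.4885, 0.067, 0.1784]
eef_rot: [[0.118, 0.993, 0.007], [0.993, -0.118, -0.001], [0.0, 0.007, -1.0]]
force: [1.1, -0.1, 1.3]
opening: 0.024
gripper_force: 0.0
```

```bash
python3 - <<'E'
from h import *
st();im=optics.camera("wrist");t=optics.camera("top")
a=np.hstack([cv2.resize(im,(480,360)),cv2.resize(t[140:320,235:395],(320,360))])
cv2.imwrite("pics/w5.png",a)
E
```

```text
21.4667 p [0.4885 0.067  0.1784] xyaw 83.21815133279641 tilt [ 0.0073 -0.0007 -1.    ] F [ 1.0504 -0.0978  1.3351] op 0.024049884283506753 0.0 j [-5.9809 18.7599 88.5533  0.0026 72.2636  0.8002]
```

View pics/w5.png

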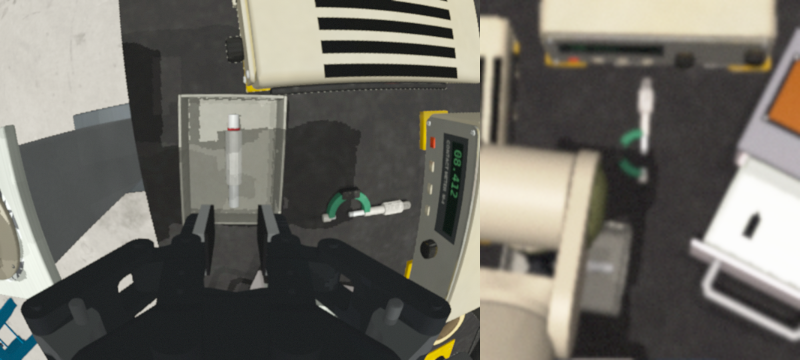

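The gauge lies flat in the bin at about (233,160) in the left picture, clear of the gripper. The right picture shows the drawer still open and the bin upright. I'll hand it in.

```bash
python3 -c "
from workcell import arm
print(arm.close_job())"
```

```text
the job is handed in; nothing more can be done
None
```

I handed the job in with the dial at off, the drawer open to its stop and the plug gauge lying flat in the bin; it slid down about 8 mm on release, and the judge's result wasn't shown.

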